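# Find the cover board that rocks and open it

## Robot

A 6-joint arm with a two-finger parallel gripper is mounted at the origin on the work surface. World frame = base frame: x ahead of the robot, y to its left, z up, the work surface at z = 0. Lengths are in m, angles in rad, forces in N, time in s.
With the tool pointing down it reaches from about 0.325 to 0.925 m from the base axis. Payload 3.1 kg.
Tool frame: the origin (TCP) lies between the finger pads; the fingertips stand 11 mm ahead of it and the grasp point (between the pads) lies 8 mm behind it (ctrl.tcp_to_tips is the distance from the TCP to the fingertips, in m); z points along the fingers, y is the line along which they close (so a half turn about z gives the same grasp; the last joint's range is limited). The gripper opens to 85 mm and grips with 20 to 120 N. Pads are 22 mm wide; open, the fingers measure 114 mm over their backs; the gripper's body (76 mm by 85 mm) begins 54 mm behind the grasp point. The pads swing forward as they close: fully open they stand 13 mm farther back than shut.
Start: joints at [-1.368, 0.217, 1.613, -0, 1.311, -0.112], TCP at [0.194, -0.594, 0.242] pointing down, gripper open.
Joint ranges: [-2.75, 2.75], [-0.78, 2.1], [0.31, 2.55], [-1.13, 4.27], [0.13, 2.63], [-2.58, 2.58]. Speed limits (rad/s): [2.79, 2.79, 3.14, 3.14, 3.14, 3.14].

## Interface

Orientations are given as [roll, pitch, yaw] about the fixed x, y, z axes, in that order (R = Rz(yaw) Ry(pitch) Rx(roll)).
In Python, from bench import ctrl, viewer gives the robot as it stands.
- The arm moves only by the shell command python3 -m creep 'ROWS' [FORCE]. ROWS is JSON, a list of rows, each a list of 3 entries, a list of its own where there are three numbers: the shift along the tool's x, y, z in units of 50 mm (1.0 is 50 mm), then the turn about the tool's z in units of 8 degrees (1.0 is 8 degrees), then the finger opening in mm, from 0 to 85.4. In form: [[[dx, dy, dz], roll, hand], ...]. A call has 1 to 20 rows; each row shifts and turns the commanded pose from where the row before left it, along the tool's axes as they then stand; what a row does not reach is not made up. A row lasts 1/10 s, in which the tool goes at most 50 mm and 8.59 degrees, less where a joint would pass 70% of its speed; a pose out of reach is approached as far as the arm can. A call is refused whole if a number of a shift passes 1 or a number of a turn 1, either way. A call with a gripper value outside its range is refused whole. The fingers move at their own pace and stop on an object; FORCE is the grip in N (left out, the last holds). Time passes only in rows, so rows that do not move let the fingers close. It gives the time, the measured TCP pose, the force, the opening and the grip force at its end, in the units of the state.
- ctrl.observe(): the state, without advancing time (a new reading comes with each control period).
- viewer.snapshot(name): name is "scene" or "top" or "wrist"; returns (picture, depth): 384x512x3 uint8, red, green, blue; 384x512 float32, m along the optical axis (not along the pixel's ray), 0 where there is no reading.
- viewer.get_calibration(name): a dict with "mtx" (3x3 intrinsics, pixels), "extrinsics" (4x4, takes a point from world to camera coordinates). Camera axes: x right, y down, z forward; pixel columns grow to the right and rows downward; lengths in m; the calibration is good to about 2 mm. A picture is of the moment at which its call begins: read the wrist's pose just before it. get_calibration takes no time and is no camera call; for the wrist camera it gives the pose at the moment of the call.
- ctrl.finish_job(): hands the job in; it is judged then, once.
The state is a dict: "time_s": time; "joint_pos": joint angles; "joint_velocities": joint speeds; "tau": joint torques, N m; "tcp_pos": TCP position; "tcp_rot": TCP orientation; "force": force on the tool from outside, world axes, zero at the start; "wrist_torque": the same for the moment, N m; "width": finger opening in m; "gripper_force": force on a finger pad.
Only numpy, scipy, OpenCV 4.12 (cv2) and the standard library are available. Lean on these libraries where they do the work, as an engineer would, in place of code of your own. Each camera call takes 0.05 s, during which the arm holds its last target. There are 200 camera calls.

## Task

In this wax-painting studio the bench's low service duct has four identical plywood cover boards without handles: three are packed solid from beneath, and one, over the duct's main switch, tips on its pivot pin. Press with the fingertips on the back ends of the boards (the ends away from the robot), one after another, until you find the one that rocks, press it down enough to bring its front edge up, then push that raised edge back and over until the board stands upright and stays open. Leave the tins, wax, brushes, painting and torch standing as they are.

Things in the scene. Friction and masses are not known exactly. Their poses are not given: they have to be found in the camera images.
- duct: fixed low grey box, 600 mm long (y), 172 mm deep (x from -106 to +66 mm), 85 mm high. Origin on the bench under the line of pivot pins; x to its back (away from robot), y to its left, z up. In its top lie, flush, four identical plywood boards centred at y = 180, 80, -80, -180 mm (1 to 4, left to right). Solid end caps, a solid 66 mm post between 2 and 3; the bays below are 65 mm deep
- cover_1 (a joint): tilt of board 1 about its stiff pivot pin, rad: 0 flush, grows as the back end dips and the front edge rises, 1.57 upright, 1.75 at its stop, leaning back. A board that tips stays where it is left. Pressed at the back end, a board either rocks under about 2 to 5 N or is packed beneath and stays under 0.03; which one rocks changes with the start and cannot be seen
- cover_1_back (a point): place to press on board 1: top face, 30 mm behind the pin, mid-width; moves with the board. Boards are 130 mm long (duct's x), 90 mm wide, 12 mm thick; the pin runs along the duct's y at half thickness, 79 mm above the bench, 45 mm from the back edge
- cover_1_front (a point): middle of the upper front edge of board 1, 85 mm in front of the pin; moves with the board. Closed, it rests on a ledge, so pressing here moves no board. Raised, it swings in an arc of 85 mm radius about the pin: follow it up and over, since pushed only level while still low it jams on the finger
- cover_2 (a joint): tilt of board 2 about its stiff pivot pin, rad: 0 flush, grows as the back end dips and the front edge rises, 1.57 upright, 1.75 at its stop, leaning back. A board that tips stays where it is left. Pressed at the back end, a board either rocks under about 2 to 5 N or is packed beneath and stays under 0.03; which one rocks changes with the start and cannot be seen
- cover_2_back (a point): place to press on board 2: top face, 30 mm behind the pin, mid-width; moves with the board. Boards are 130 mm long (duct's x), 90 mm wide, 12 mm thick; the pin runs along the duct's y at half thickness, 79 mm above the bench, 45 mm from the back edge
- cover_2_front (a point): middle of the upper front edge of board 2, 85 mm in front of the pin; moves with the board. Closed, it rests on a ledge, so pressing here moves no board. Raised, it swings in an arc of 85 mm radius about the pin: follow it up and over, since pushed only level while still low it jams on the finger
- cover_3 (a joint): tilt of board 3 about its stiff pivot pin, rad: 0 flush, grows as the back end dips and the front edge rises, 1.57 upright, 1.75 at its stop, leaning back. A board that tips stays where it is left. Pressed at the back end, a board either rocks under about 2 to 5 N or is packed beneath and stays under 0.03; which one rocks changes with the start and cannot be seen
- cover_3_back (a point): place to press on board 3: top face, 30 mm behind the pin, mid-width; moves with the board. Boards are 130 mm long (duct's x), 90 mm wide, 12 mm thick; the pin runs along the duct's y at half thickness, 79 mm above the bench, 45 mm from the back edge
- cover_3_front (a point): middle of the upper front edge of board 3, 85 mm in front of the pin; moves with the board. Closed, it rests on a ledge, so pressing here moves no board. Raised, it swings in an arc of 85 mm radius about the pin: follow it up and over, since pushed only level while still low it jams on the finger
- cover_4 (a joint): tilt of board 4 about its stiff pivot pin, rad: 0 flush, grows as the back end dips and the front edge rises, 1.57 upright, 1.75 at its stop, leaning back. A board that tips stays where it is left. Pressed at the back end, a board either rocks under about 2 to 5 N or is packed beneath and stays under 0.03; which one rocks changes with the start and cannot be seen
- cover_4_back (a point): place to press on board 4: top face, 30 mm behind the pin, mid-width; moves with the board. Boards are 130 mm long (duct's x), 90 mm wide, 12 mm thick; the pin runs along the duct's y at half thickness, 79 mm above the bench, 45 mm from the back edge
- cover_4_front (a point): middle of the upper front edge of board 4, 85 mm in front of the pin; moves with the board. Closed, it rests on a ledge, so pressing here moves no board. Raised, it swings in an arc of 85 mm radius about the pin: follow it up and over, since pushed only level while still low it jams on the finger
- tin: open wax tin, 48 mm across, 34 mm high, standing on the duct's wide middle post between boards 2 and 3; origin at the middle of its underside
- cake: cake of beeswax, 60 x 44 mm, 24 mm high, on the duct's right end cap; origin at the middle of its underside
- cup: small open metal cup with wax, 54 mm across, 40 mm high, on the duct's left end cap; origin at the middle of its underside
- painting: small painting panel lying flat, 100 x 150 mm, 18 mm high, on the bench in front of the duct; origin at the middle of its underside
- brush: bristle brush lying on the bench in front of the duct, 190 mm long
- wax_bar: bar of coloured wax, 70 x 38 mm, 22 mm high, on the bench in front of the duct; origin at the middle of its underside
- torch: gas torch standing on the bench off the duct's right end, canister 70 mm across, about 280 mm high; origin at the middle of its underside
- brush_jar: glass jar full of brushes on the bench off the duct's left end, 72 mm across, about 170 mm high with the brushes; origin at the middle of its underside

How it is judged:
By the outcome, as a careful person would: the job done as asked, in the order asked, and still so for the second after the job is handed in, with the robot touching nothing.
It also fails if it takes over 58 s, if anything falls off the work surface, if the arm or the gripper's body presses on something with over 40 N, if the wrist force passes 120 N, or if a joint passes its speed limit or range.

## Working session

There is one attempt and no reset: what is moved stays moved. The work goes in short steps, Python scripts to look and compute and a shell command to move; the robot and the scene stay as the last step left them, time stands still between calls to the robot, and variables do not carry over. Pictures are saved under pics/ and viewed, at most 10 in all, crops included, and the job is handed in when it is done.

```bash
mkdir -p pics; ls; python3 - <<'E'
from bench import ctrl, viewer
import cv2
s=ctrl.observe(); print(s['tcp_pos'],s['tcp_rot'],s['force'],s['width'],s['time_s'])
for n in ['top','scene']:
    p,d=viewer.snapshot(n); cv2.imwrite(f'pics/{n}0.png',p[:,:,::-1])
    import numpy as np; np.save(f'pics/{n}0.npy',d)
E
```

```text
pics
[ 0.19337552 -0.59351848  0.24098949] [-3.13926062e+00 -2.61283040e-04  3.14780952e-01] [-0.7601965   0.78775367  0.93819101] 0.0854609048127968 0.0
```

View pics/top0.png

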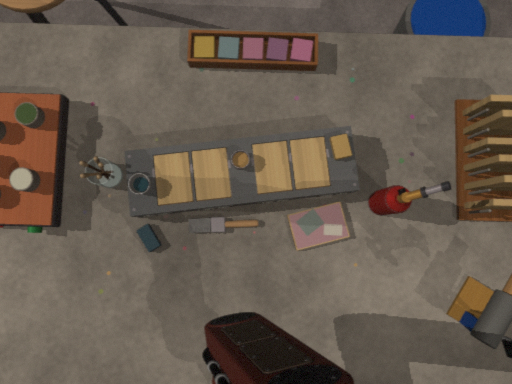

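View pics/scene0.png

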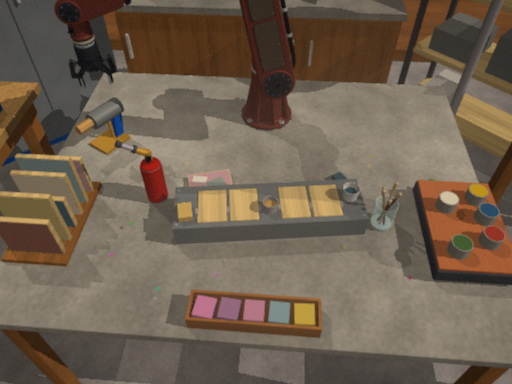

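The top view shows four wood boards centred near (173,178), (211,174), (272,167) and (310,163). The tin is at (241,159), the cup at (139,184), the cake at (342,146), and the torch is off the right end at (390,200).

```bash
cat > h.py <<'E'
import numpy as np
from bench import ctrl, viewer
def toworld(n,uv,z,cal=None):
    c=cal or viewer.get_calibration(n); K=np.array(c['mtx']);E=np.array(c['extrinsics']);R,t=E[:3,:3],E[:3,3]
    o=-R.T@t; d=(R.T@np.linalg.inv(K)@np.c_[np.array(uv,float),np.ones(len(uv))].T).T
    return o+d*((z-o[2])/d[:,2])[:,None]
E
python3 - <<'E'
import cv2,numpy as np
from h import *
p=cv2.imread('pics/top0.png');hsv=cv2.cvtColor(p,cv2.COLOR_BGR2HSV)
m=cv2.inRange(hsv,(10,60,110),(28,200,255));m[:120]=0;m[230:]=0
m=cv2.morphologyEx(m,cv2.MORPH_OPEN,np.ones((3,3)))
cs,_=cv2.findContours(m,cv2.RETR_EXTERNAL,cv2.CHAIN_APPROX_NONE)
C=[]
for c in cs:
    if cv2.contourArea(c)<800: continue
    w=toworld('top',c[:,0,:],.085)[:,:2]
    r=cv2.minAreaRect((w*1000).astype(np.float32)); print(r); C.append(r[0])
C=np.array(sorted(C,key=lambda c:-c[1]))
print(C)
d=np.load('pics/top0.npy');cal=viewer.get_calibration('top');E=np.array(cal['extrinsics'])
u,v=192,158;print('depth pts')
for u,v in[(192,177),(291,165)]:
    X=np.linalg.inv(np.array(cal['mtx']))@[u,v,1]*d[v,u];print(E[:3,:3].T@(X-E[:3,3]))
if len(C)==4:
    ys=np.array([180,80,-80,-180]);A=np.polyfit(ys,C,1);yd=A[0]/np.linalg.norm(A[0]);xd=np.array([yd[1],-yd[0]]);o=A[1]+20*xd
    print('yaw',np.degrees(np.arctan2(xd[1],xd[0])),'scale',np.linalg.norm(A[0]),'origin',o,'resid',C-(np.outer(ys,A[0])+A[1]))
E
```

```text
((534.8717041015625, 217.90289306640625), (130.07269287109375, 91.4061279296875), 7.937067031860352)
((548.8897094726562, 118.71261596679688), (130.04574584960938, 91.71763610839844), 8.124198913574219)
((571.404541015625, -38.65383529663086), (129.84649658203125, 91.697509765625), 7.8843255043029785)
((585.4352416992188, -137.98440551757812), (129.71676635742188, 92.49807739257812), 8.060090065002441)
[[ 534.8717041   217.90289307]
 [ 548.88970947  118.71261597]
 [ 571.40454102  -38.6538353 ]
 [ 585.4352417  -137.98440552]]
depth pts
[0.53821223 0.16824528 0.08542047]
[ 0.5768467  -0.08934784  0.08689858]
yaw 8.095494710501494 scale 0.9976874507880621 origin [579.95099375  42.81078473] resid [[ 0.01099514  0.11443462]
 [-0.02077177 -0.30131949]
 [ 0.01442412  0.37146605]
 [-0.00464748 -0.18458118]]
```

```bash
cat >> h.py <<'E'
O=np.array([.580,.0428]);a=np.radians(8.1);B=np.array([[np.cos(a),np.sin(a)],[-np.sin(a),np.cos(a)]])
def duct(w): return (np.atleast_2d(w)[:,:2]-O)@B.T
def st():
    s=ctrl.observe();print('t',round(s['time_s'],2),'duct xy mm',(duct(s['tcp_pos'])[0]*1000).round(1),'z',round(s['tcp_pos'][2]*1000,1),'rpy',np.degrees(s['tcp_rot']).round(1),'F',np.round(s['force'],1),'w',round(s['width']*1000,1))
E
python3 - <<'E'
import cv2
from h import *
d=np.load('pics/top0.npy');cal=viewer.get_calibration('top');E=np.array(cal['extrinsics'])
for u,v in[(385,200),(410,194),(430,190),(448,186),(395,190),(110,175),(95,170)]:
    X=np.linalg.inv(np.array(cal['mtx']))@[u,v,1]*d[v,u];w=E[:3,:3].T@(X-E[:3,3]);print(w.round(3),duct(w).round(3))
st(); print(ctrl.tcp_to_tips)
E
```

```text
[ 0.487 -0.314  0.159] [[-0.143 -0.34 ]]
[ 0.497 -0.352  0.225] [[-0.138 -0.38 ]]
[ 0.505 -0.389  0.249] [[-0.135 -0.417]]
[ 0.513 -0.42   0.272] [[-0.132 -0.448]]
[ 0.511 -0.336  0.168] [[-0.122 -0.365]]
[0.536 0.377 0.099] [[0.004 0.338]]
[0.548 0.417 0.097] [[0.021 0.375]]
t 0.1 duct xy mm [-472.4 -575.6] z 241.1 rpy [-179.9   -0.    18. ] F [0.2 0.5 0.5] w 85.7
0.011
```

```bash
python3 -m creep '[[[0,0,-0.3],0.62,0],[[0,0,-0.3],0.62,0],[[0.45,-0.45,-0.07],0,0],[[0.45,-0.45,-0.07],0,0],[[0.45,-0.45,-0.07],0,0],[[0.45,-0.45,-0.07],0,0],[[0.45,-0.45,-0.07],0,0],[[0.45,-0.45,-0.07],0,0],[[0.45,-0.45,-0.07],0,0],[[0.45,-0.45,-0.07],0,0],[[0.45,-0.45,-0.07],0,0],[[0.45,-0.45,-0.07],0,0],[[0,-0.56,0],0,0],[[0,-0.56,0],0,0],[[0,-0.56,0],0,0],[[0,-0.56,0],0,0],[[0,-0.56,0],0,0],[[0,-0.56,0],0,0],[[0,0,0],0,0],[[0,0,0],0,0]]'; python3 -c 'from h import *;st()'
```

```text
time_s: 2.1
tcp_pos: [0.3607, -0.1733, 0.3071]
tcp_rot: [3.141, -0.0, 0.143]
force: [-1.2, -0.5, 0.3]
width: 0.0001
gripper_force: 0.0
t 2.1 duct xy mm [-247.5 -183. ] z 307.1 rpy [180.   -0.    8.2] F [-1.2 -0.5  0.3] w 0.1
```

```bash
python3 -m creep '[[[0.7,0,0],0,0],[[0.7,0,0],0,0],[[0.7,0,0],0,0],[[0.7,0,0],0,0],[[0.7,-0.06,0.4],0,0],[[0.7,0,0.4],0,0],[[0.7,0,0.5],0,0],[[0.7,0,0.5],0,0],[[0,0,0.5],0,0],[[0,0,0.5],0,0],[[0,0,0.5],0,0],[[0,0,0.4],0,0],[[0,0,0.3],0,0],[[0,0,0],0,0],[[0,0,0],0,0]]'; python3 -c 'from h import *;st()'
```

```text
time_s: 3.6
tcp_pos: [0.6379, -0.1316, 0.1072]
tcp_rot: [3.142, 0.0, 0.141]
force: [-0.3, -0.4, 0.2]
width: -0.0003
gripper_force: 0.0
t 3.6 duct xy mm [  32.7 -180.8] z 107.2 rpy [180.    0.    8.1] F [-0.3 -0.4  0.2] w -0.3
```

```bash
python3 -m creep '[[[0,0,0.06],0,0],[[0,0,0.06],0,0],[[0,0,0.06],0,0],[[0,0,0.04],0,0],[[0,0,0.02],0,0],[[0,0,0.02],0,0],[[0,0,0.02],0,0],[[0,0,0],0,0]]'; python3 -c 'from h import *;st()'
```

```text
time_s: 4.4
tcp_pos: [0.6381, -0.1309, 0.0937]
tcp_rot: [3.141, -0.001, 0.142]
force: [1.3, 1.4, 2.4]
width: 0.0002
gripper_force: 1.3
t 4.4 duct xy mm [  33.  -180.1] z 93.7 rpy [ 1.8e+02 -1.0e-01  8.1e+00] F [1.3 1.4 2.4] w 0.2
```

```bash
python3 -m creep '[[[0,0,0.03],0,0],[[0,0,0.03],0,0],[[0,0,0.03],0,0],[[0,0,0],0,0]]'; python3 -c 'from h import *;st()'
```

```text
time_s: 4.8
tcp_pos: [0.6382, -0.1309, 0.0888]
tcp_rot: [3.141, -0.001, 0.142]
force: [1.6, 1.2, 1.2]
width: 0.0002
gripper_force: 1.2
t 4.8 duct xy mm [  33.1 -180.2] z 88.8 rpy [ 1.8e+02 -1.0e-01  8.1e+00] F [1.6 1.2 1.2] w 0.2
```

Board 4 gave way: the tips are 7 mm below flush at low force, so this is the one that rocks. I'll press deeper.

```bash
python3 -m creep '[[[0,0,0.06],0,0],[[0,0,0.06],0,0],[[0,0,0.06],0,0],[[0,0,0.06],0,0],[[0,0,0.06],0,0],[[0,0,0.06],0,0],[[0,0,0],0,0]]'; python3 - <<'E'
from h import *
import cv2
st()
p,d=viewer.snapshot('scene');cv2.imwrite('pics/s1.png',cv2.resize(p[130:260,130:330,::-1],None,fx=3.5,fy=3.5))
E
```

```text
time_s: 5.5
tcp_pos: [0.6373, -0.1311, 0.07]
tcp_rot: [3.141, 0.0, 0.142]
force: [0.4, 0.1, 0.2]
width: -0.0004
gripper_force: 0.4
t 5.5 duct xy mm [  32.2 -180.3] z 70.0 rpy [180.    0.    8.1] F [0.4 0.1 0.2] w -0.4
```

View pics/s1.png

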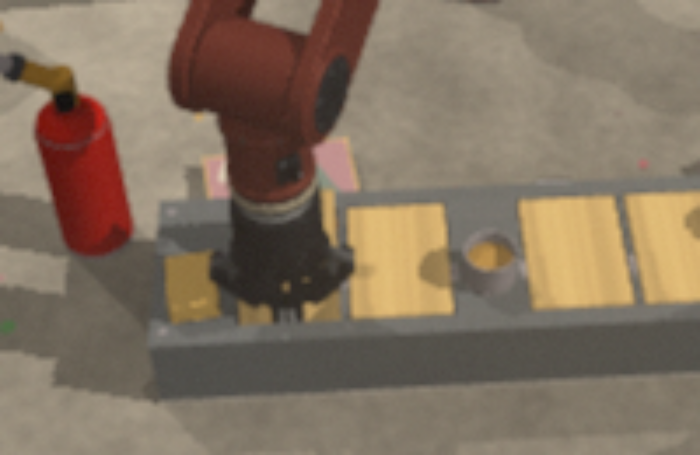

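```bash
python3 -m creep '[[[0,0,-0.4],0,0],[[0,0,-0.7],0,0],[[0,0,-0.7],0,0],[[0,0,-0.7],0,0],[[0,0,-0.7],0,0],[[0,0,-0.4],0,0],[[0,0,0],0,0]]'; python3 - <<'E'
from h import *
import cv2
st()
for n in ['scene','top','wrist']:
    p,d=viewer.snapshot(n);cal=viewer.get_calibration(n);E=np.array(cal['extrinsics']);K=np.array(cal['mtx'])
    hsv=cv2.cvtColor(p,cv2.COLOR_RGB2HSV)
    m=(cv2.inRange(hsv,(8,50,80),(30,220,255))>0)&(d>0)
    v,u=np.nonzero(m);X=(np.linalg.inv(K)@np.c_[u,v,np.ones(len(u))].T*d[v,u]).T
    w=(X-E[:3,3])@E[:3,:3];q=duct(w)*1000;z=w[:,2]*1000
    k=(abs(q[:,1]+180)<38)&(abs(q[:,0]+20)<80)&(z>30)&(z<175);print(n,k.sum())
    if k.sum()>20:
        for lo in range(-100,60,10):
            kk=k&(q[:,0]>=lo)&(q[:,0]<lo+10)
            if kk.sum()>3: print(lo,kk.sum(),np.median(z[kk]).round(1))
    if n=='scene': cv2.imwrite('pics/s2.png',cv2.resize(p[130:260,130:330,::-1],None,fx=3.5,fy=3.5))
E
```

```text
time_s: 6.25
tcp_pos: [0.6394, -0.1316, 0.2551]
tcp_rot: [3.138, -0.006, 0.142]
force: [0.3, -0.0, 0.3]
width: 0.0003
gripper_force: 0.0
t 6.25 duct xy mm [  34.2 -181. ] z 255.1 rpy [179.8  -0.4   8.1] F [ 0.3 -0.   0.3] w 0.3
scene 937
-60 5 144.1
-50 96 147.2
-40 127 135.9
-30 135 122.9
-20 124 108.6
-10 131 96.3
0 126 82.2
10 132 68.3
20 35 61.1
40 23 85.6
top 13
wrist 6969
-50 227 143.4
-40 438 133.1
-30 726 118.2
-20 1300 106.3
-10 1218 93.2
0 1116 79.9
10 1011 66.5
20 933 53.1
```

View pics/s2.png

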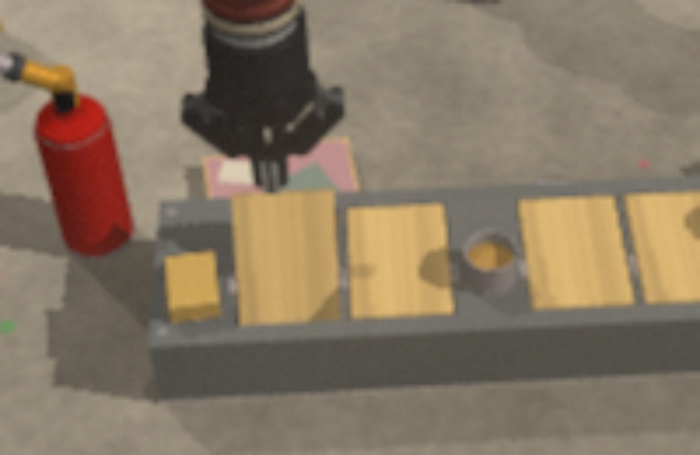

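Board 4 is tilted about 0.93 rad, with its front edge near duct x -46..-56 mm and z about 145–151 mm. In the picture it is the raised board at (285,255). Next I'll move in front of it and lower the fingers.

```bash
python3 -m creep '[[[-0.4,0,0],0,0],[[-0.6,0,0],0,0],[[-0.6,0,0],0,0],[[-0.6,0,0],0,0],[[-0.6,0,0],0,0],[[-0.3,0,0],0,0],[[0,0,0.4],0,0],[[0,0,0.5],0,0],[[0,0,0.5],0,0],[[0,0,0.5],0,0],[[0,0,0.4],0,0],[[0,0,0],0,0],[[0,0,0],0,0]]'; python3 -c 'from h import *;st()'
```

```text
time_s: 7.7
tcp_pos: [0.4827, -0.1522, 0.134]
tcp_rot: [-3.139, 0.004, 0.142]
force: [0.9, -0.0, -0.9]
width: -0.0001
gripper_force: 0.0
t 7.7 duct xy mm [-123.8 -179.3] z 134.0 rpy [-179.9    0.2    8.1] F [ 0.9 -0.  -0.9] w -0.1
```

```bash
python3 -m creep '[[[0.2,0,0],0,0],[[0.3,0,0],0,0],[[0.3,0,0],0,0],[[0.2,0,0],0,0],[[0.1,0,0],0,0],[[0.1,0,-0.06],0,0],[[0.1,0,-0.07],0,0],[[0.1,0,-0.07],0,0],[[0.1,0,-0.07],0,0],[[0,0,0],0,0]]'; python3 -c 'from h import *;st()'
```

```text
time_s: 8.7
tcp_pos: [0.5596, -0.1422, 0.1502]
tcp_rot: [3.141, -0.002, 0.142]
force: [0.9, -1.3, 0.7]
width: 0.0001
gripper_force: 0.0
t 8.7 duct xy mm [ -46.3 -180.3] z 150.2 rpy [ 1.8e+02 -1.0e-01  8.1e+00] F [ 0.9 -1.3  0.7] w 0.1
```

```bash
python3 -m creep '[[[0.1,0,-0.04],0,0],[[0.1,0,-0.04],0,0],[[0.1,0,-0.04],0,0],[[0.1,0,-0.02],0,0],[[0.1,0,-0.01],0,0],[[0.1,0,0],0,0],[[0.1,0,0],0,0],[[0.06,0,0],0,0],[[0,0,0],0,0],[[0,0,0],0,0]]'; python3 - <<'E'
from h import *
import cv2
st()
p,d=viewer.snapshot('scene');cv2.imwrite('pics/s3.png',cv2.resize(p[110:260,130:330,::-1],None,fx=3.5,fy=3.5))
E
```

```text
time_s: 9.7
tcp_pos: [0.5961, -0.1368, 0.1567]
tcp_rot: [-3.142, -0.0, 0.142]
force: [-0.0, 0.0, -0.5]
width: 0.0002
gripper_force: 0.0
t 9.7 duct xy mm [  -9.4 -180.1] z 156.7 rpy [-180.    -0.     8.1] F [-0.   0.  -0.5] w 0.2
```

View pics/s3.png

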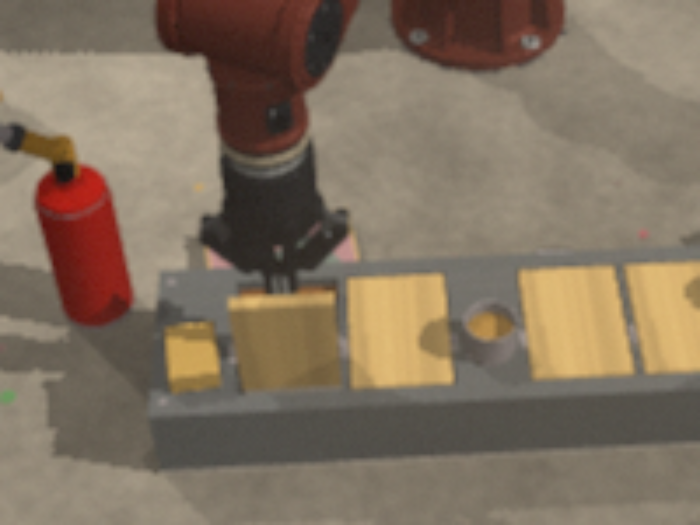

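The board now stands about upright, with its top edge at (283,298) and the fingers just in front of it. I'll back off and measure.

```bash
python3 -m creep '[[[-0.3,0,0],0,0],[[-0.6,0,0],0,0],[[-0.6,0,0],0,0],[[-0.4,0,-0.4],0,0],[[-0.4,0,-0.6],0,0],[[-0.4,0,-0.6],0,0],[[0,0,-0.4],0,0],[[0,0,0],0,0],[[0,0,0],0,0]]'; python3 - <<'E'
from h import *
import cv2
st()
for n in ['scene','top']:
    p,d=viewer.snapshot(n);cal=viewer.get_calibration(n);E=np.array(cal['extrinsics']);K=np.array(cal['mtx'])
    hsv=cv2.cvtColor(p,cv2.COLOR_RGB2HSV)
    m=(cv2.inRange(hsv,(8,50,60),(30,220,255))>0)&(d>0)
    v,u=np.nonzero(m);X=(np.linalg.inv(K)@np.c_[u,v,np.ones(len(u))].T*d[v,u]).T
    w=(X-E[:3,3])@E[:3,:3];q=duct(w)*1000;z=w[:,2]*1000
    k=(abs(q[:,1]+180)<38)&(abs(q[:,0]+20)<80)&(z>60)&(z<180);print(n,k.sum())
    for lo in range(60,180,10):
        kk=k&(z>=lo)&(z<lo+10)
        if kk.sum()>3: print(lo,kk.sum(),np.median(q[kk,0]).round(1))
    cv2.imwrite(f'pics/{n}4.png',cv2.resize(p[100:260,80:430,::-1],None,fx=2.2,fy=2.2))
E
```

```text
time_s: 10.65
tcp_pos: [0.4624, -0.156, 0.2568]
tcp_rot: [3.141, -0.001, 0.142]
force: [-1.3, 0.2, -0.7]
width: -0.0002
gripper_force: 0.0
t 10.65 duct xy mm [-144.4 -180.2] z 256.8 rpy [180.   -0.    8.1] F [-1.3  0.2 -0.7] w -0.2
scene 608
60 43 3.4
70 90 -79.2
80 44 5.7
90 42 6.9
100 50 8.2
110 41 9.6
120 48 10.4
130 48 11.6
140 50 12.3
150 48 13.6
160 103 10.1
top 511
60 26 -7.6
70 74 -81.1
80 31 -5.7
90 31 -4.5
100 29 -3.0
110 28 -1.9
120 34 -0.9
130 31 0.4
140 29 1.3
150 39 2.5
160 158 8.9
```

View pics/scene4.png

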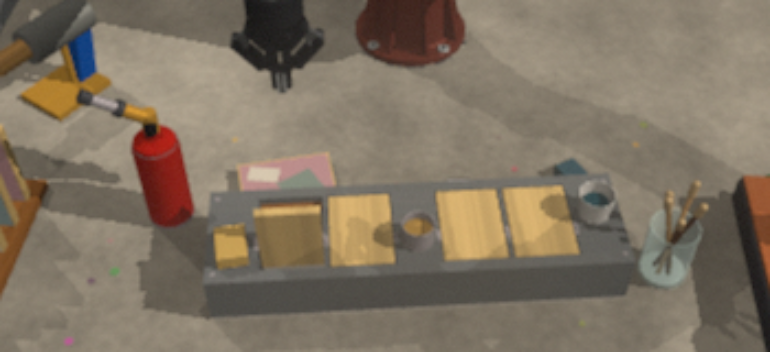

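View pics/top4.png

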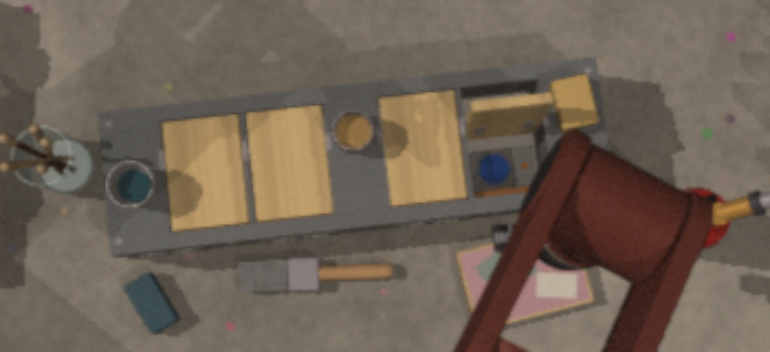

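Board 4 stands open at about 1.69 rad, showing the blue switch at (494,170) in the top view. Everything else is where it was and the arm is clear, so I'll hand in.

```bash
python3 -c 'from bench import ctrl;print(ctrl.finish_job())'
```

```text
the job is handed in; nothing more can be done
None
```

Board 4, the first one I pressed, was the one that rocks; it now stands open at about 1.69 rad over the main switch, nothing else was disturbed, and the job was handed in after about 11 s on the robot's clock.

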